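# Re-rack the seed jars in reverse order

## Robot

A 7-joint arm with a two-finger parallel gripper is mounted at the origin on the work surface; the furniture and walls round the work are solid. World frame = base frame: x ahead of the robot, y to its left, z up, the work surface at z = 0. Lengths are in m, angles in rad, forces in N, time in s.
With the tool pointing down it reaches from about 0.425 to 0.95 m from the base axis. Payload 16.7 kg.
Tool frame: the origin (TCP) lies at the very end of the fingers, on their centre line; the grasp point (between the pads) lies 19 mm behind it; z points along the fingers, y is the direction in which the jaws open and shut (so a half turn about z gives the same grasp; the last joint's range is limited). The gripper opens to 94 mm and grips with 3 to 60 N. Pads are 16 mm wide; open, the fingers measure 119 mm over their backs; the gripper's body (75 mm by 177 mm) begins 78 mm behind the grasp point.
Start: joints at [-1.425, 0.426, 0.074, 1.606, -0.034, 1.111, -0.067], TCP at [0.197, 0.646, 0.205] pointing down, gripper open.
Joint ranges: [-2.85, 2.85], [-0.5, 2.14], [-1.23, 1.37], [0.21, 2.46], [-1.02, 4.16], [0.16, 2.05], [-2.73, 2.73]. Speed limits (rad/s): [1.89, 1.89, 2.39, 2.39, 3.01, 3.01, 3.01].

## Interface

Orientations are given as a unit quaternion [w, x, y, z].
In Python, from bench import bot gives the robot as it stands. Calls block until the motion is done:
- bot.move_ptp(position, orientation): joint-space move of the TCP to a pose.
- bot.move_linear(position, speed=0.15, rotation=None, threshold=None): straight line of the TCP; rotation=None keeps the orientation; speed is the mean speed in m/s. With threshold (N) it stops when the force on the tool has changed by that much, and returns True; else False.
- bot.move_joints(angles): joint-space move.
- bot.open() and bot.clamp(): open the fingers fully, or close them until they stop; the grip force is fixed at half the most.
- bot.hold(seconds).
- bot.solve_ik(position, orientation): joint angles nearest the present ones, or None.
- bot.read_state(): the state.
- bot.capture(name): name is "scene" or "side" or "wrist"; returns a dict with "frame" (420x560x3 uint8, blue, green, red), "intrinsics" (3x3 intrinsics, pixels), "extrinsics" (4x4, takes a point from world to camera coordinates). Camera axes: x right, y down, z forward; pixel columns grow to the right and rows downward; lengths in m; the calibration is good to about 2 mm. The wrist camera is an equidistant fisheye: a pixel r from the principal point sees the ray r / f radians off the axis. A picture is of the moment at which its call begins. There is no depth.
A pose or a line that the arm cannot do raises bot.Unreachable and nothing moves.
- bot.close_job(): hands the job in, once; it reports no verdict.
The state is a dict: "clock": time; "joints": joint angles; "qvel": joint speeds; "effort": joint torques, N m; "position": TCP position; "ee_rot": TCP orientation; "contact_force": force on the tool from outside, world axes, zero at the start; "ft_torque": the same for the moment, N m; "gripper_width": opening from 0.0 (shut) to 1.0 (fully open).
Only numpy, scipy, OpenCV 4.12 (cv2) and the standard library are available. Lean on these libraries where they do the work, as an engineer would, in place of code of your own. Each camera call takes 0.05 s, during which the arm holds its last target.

## Task

Move the four seed jars from the light-wood rack into the empty dark-wood rack, one on each ringed place, so that their row is in the reverse order: the jar that stood farthest left (seen from the robot) ends farthest right, its neighbour next to it, and so on. Keep the jars upright all the time and leave them standing free on the rack's floor; the coloured clips stay on the light-wood rack and show which jar stood where.

Things in the scene. Friction and masses are not known exactly. Their poses are not given: they have to be found in the camera images.
- jar_green_mid (a point): Centre (half-way up) of the loose seed jar with a dark green lid: a clear round jar, 52 mm in diameter, 69 mm tall, about 0.09 kg, standing upright (z axis up) in the light-wood rack. Its centre is 34.5 mm above its foot, so 42.5 mm above the table while it stands in a rack. It is rigid and grasped across its body; its yaw does not matter.
- jar_red_mid (a point): Centre (half-way up) of the loose seed jar with a red lid: a clear round jar, 52 mm in diameter, 69 mm tall, about 0.09 kg, standing upright (z axis up) in the light-wood rack. Its centre is 34.5 mm above its foot, so 42.5 mm above the table while it stands in a rack. It is rigid and grasped across its body; its yaw does not matter.
- jar_grey_mid (a point): Centre (half-way up) of the loose seed jar with a pale grey lid: a clear round jar, 52 mm in diameter, 69 mm tall, about 0.09 kg, standing upright (z axis up) in the light-wood rack. Its centre is 34.5 mm above its foot, so 42.5 mm above the table while it stands in a rack. It is rigid and grasped across its body; its yaw does not matter.
- jar_blue_mid (a point): Centre (half-way up) of the loose seed jar with a blue lid: a clear round jar, 52 mm in diameter, 69 mm tall, about 0.09 kg, standing upright (z axis up) in the light-wood rack. Its centre is 34.5 mm above its foot, so 42.5 mm above the table while it stands in a rack. It is rigid and grasped across its body; its yaw does not matter.
- clip_green: Green clip, 34 mm wide, fixed on the front lip (robot's side) of the light-wood rack, at the place where the jar with the green lid stands at the start. It never moves. Its origin is the centre of that place, on the rack's floor (8 mm above the table); the clip reaches 31 to 58 mm in front of the origin and up to 18 mm above the table.
- clip_red: Red clip, 34 mm wide, fixed on the front lip (robot's side) of the light-wood rack, at the place where the jar with the red lid stands at the start. It never moves. Its origin is the centre of that place, on the rack's floor (8 mm above the table); the clip reaches 31 to 58 mm in front of the origin and up to 18 mm above the table.
- clip_grey: Pale grey clip, 34 mm wide, fixed on the front lip (robot's side) of the light-wood rack, at the place where the jar with the grey lid stands at the start. It never moves. Its origin is the centre of that place, on the rack's floor (8 mm above the table); the clip reaches 31 to 58 mm in front of the origin and up to 18 mm above the table.
- clip_blue: Blue clip, 34 mm wide, fixed on the front lip (robot's side) of the light-wood rack, at the place where the jar with the blue lid stands at the start. It never moves. Its origin is the centre of that place, on the rack's floor (8 mm above the table); the clip reaches 31 to 58 mm in front of the origin and up to 18 mm above the table.
- old_rack: Light-wood jar rack with coloured clips, full at the start; 276 mm long (y axis, to the robot's left), 78 mm deep (x axis, away from the robot), fixed. Origin: centre of its underside, on the table. Floor 8 mm up; lips 16 mm high, 68 mm clear between; end cheeks 22 mm high, 6 mm thick. Four ringed places at x = 0, y = +99, +33, -33, -99 mm, no walls between.
- new_rack: Dark-wood jar rack with white rings and no clips, empty at the start; 276 mm long (y axis, to the robot's left), 78 mm deep (x axis, away from the robot), fixed. Origin: centre of its underside, on the table. Floor 8 mm up; lips 16 mm high, 68 mm clear between; end cheeks 22 mm high, 6 mm thick. Four ringed places at x = 0, y = +99, +33, -33, -99 mm, no walls between.
Not all that is in view belongs to the job. Leave any yellow look-alike of the part that bears jar_red_mid alone. Leave any pink look-alike of the part that bears jar_blue_mid alone.

How it is judged:
By the outcome, as a careful person would: the job done as asked, in the order asked, and still so for the second after the job is handed in, with the robot touching nothing.
It also fails if it takes over 83 s, if anything falls off the work surface, if the arm or the gripper's body presses on something with over 40 N, if the wrist force passes 120 N, or if a joint passes its speed limit or range.

## Working session

There is one attempt and no reset: what is moved stays moved. The work goes in short steps, each a Python script; the robot and the scene stay as the last script left them, time stands still between calls to the robot, and variables do not carry over. Pictures are saved under pics/ and viewed, and the job is handed in when it is done.

```bash
ls; mkdir -p pics
python3 - <<'E'
from bench import bot
import cv2,numpy as np
np.set_printoptions(precision=4,suppress=True)
for n in ["scene","side","wrist"]:
    c=bot.capture(n); cv2.imwrite(f"pics/{n}0.png",c["frame"]); print(n,c["intrinsics"],c["extrinsics"])
    np.savez(f"{n}0.npz",**c)
s=bot.read_state();print(s)
E
```

```text
pics
scene [[397.3932   0.     280.8211]
 [  0.     397.3932 210.5944]
 [  0.       0.       1.    ]] [[-0.6334 -0.7737  0.0128  0.263 ]
 [-0.4527  0.3571 -0.817   0.2374]
 [ 0.6276 -0.5233 -0.5765  0.7587]
 [ 0.      0.      0.      1.    ]]
side [[463.1425   0.     280.7224]
 [  0.     463.1425 213.4211]
 [  0.       0.       1.    ]] [[ 0.8598 -0.5104 -0.0132 -0.3624]
 [-0.2788 -0.4477 -0.8496  0.1802]
 [ 0.4278  0.7342 -0.5272  0.8976]
 [ 0.      0.      0.      1.    ]]
wrist [[325.1923   0.     277.4516]
 [  0.     325.1923 202.7029]
 [  0.       0.       1.    ]] [[ 0.2914  0.9566 -0.0015 -0.6739]
 [ 0.9309 -0.2832  0.2306 -0.0244]
 [ 0.2202 -0.0686 -0.973   0.3905]
 [ 0.      0.      0.      1.    ]]
{'clock': 0.15, 'joints': array([-1.4245,  0.4266,  0.0738,  1.6065, -0.0341,  1.1108, -0.0671]), 'qvel': array([ 0.0005, -0.0029, -0.0005, -0.0003,  0.002 ,  0.0011,  0.0017]), 'effort': array([  0.0046, -93.628 ,   3.6699, -45.4423,  -0.0488,   0.018 ,
         0.0001]), 'position': array([0.1967, 0.6453, 0.2049]), 'ee_rot': array([-0.0001,  0.1474,  0.9891, -0.0005]), 'contact_force': array([0.5978, 0.1449, 0.0992]), 'ft_torque': array([ 0.0376,  0.0248, -0.0155]), 'gripper_width': 0.9964055264103642}
```

View pics/scene0.png

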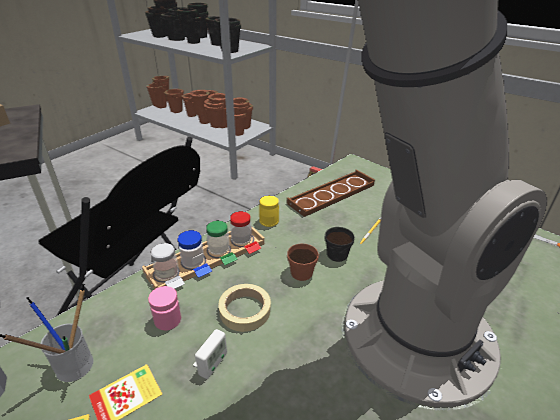

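View pics/side0.png

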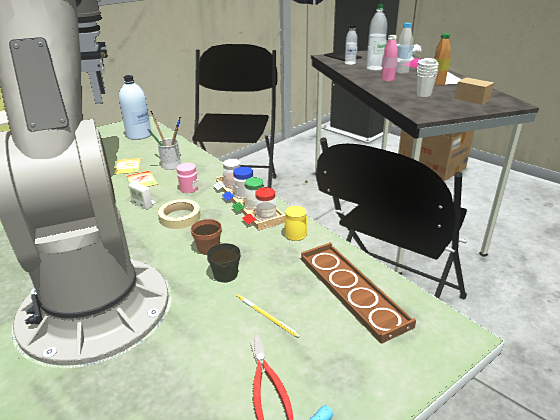

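View pics/wrist0.png

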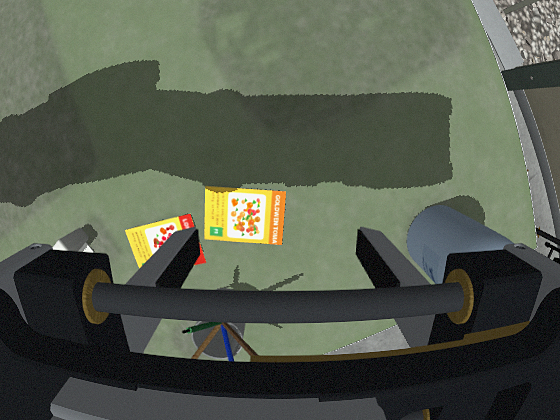

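The scene view shows the light rack at about (145–265, 230–290). Its lids run grey (162,252), blue (190,240), green (217,230), red (240,220), each with its clip in front. The yellow decoy is at (269,210), the pink one at (164,306), and the dark rack at (330,193). The side view shows the dark rack at (357,290).

```bash
cat > h.py <<'E'
import cv2,numpy as np
np.set_printoptions(precision=4,suppress=True)
def ray(c,uv,fish=False):
    K=c["intrinsics"];E=c["extrinsics"];R=E[:3,:3];t=E[:3,3]
    x=(uv[0]-K[0,2])/K[0,0];y=(uv[1]-K[1,2])/K[1,1]
    if fish:
        r=np.hypot(x,y);s=np.sin(r)/r if r>1e-9 else 1;d=np.array([x*s,y*s,np.cos(r)])
    else: d=np.array([x,y,1.]);d/=np.linalg.norm(d)
    return -R.T@t,R.T@d
def onz(c,uv,z,fish=False):
    o,d=ray(c,uv,fish);return o+d*(z-o[2])/d[2]
def tri(rs):
    A=0;b=0
    for o,d in rs:
        P=np.eye(3)-np.outer(d,d);A=A+P;b=b+P@o
    return np.linalg.solve(A,b)
def blobs(m,mina=15):
    n,l,s,c=cv2.connectedComponentsWithStats(m.astype(np.uint8),connectivity=8)
    return [(c[i].round(1),s[i].tolist()) for i in range(1,n) if s[i][4]>=mina]
def hue(f,h0,h1,smin=130,vmin=50):
    h=cv2.cvtColor(f,cv2.COLOR_BGR2HSV);H=h[...,0].astype(int)
    m=(H>=h0)&(H<=h1) if h0<=h1 else (H>=h0)|(H<=h1)
    return m&(h[...,1]>=smin)&(h[...,2]>=vmin)
E
python3 - <<'E'
from h import *
for n,(x0,y0,x1,y1) in dict(scene=(120,160,400,300),side=(200,150,430,350)).items():
    c=dict(np.load(n+"0.npz"));f=c["frame"]
    cv2.imwrite(f"pics/{n}_crop.png",cv2.resize(f[y0:y1,x0:x1],None,fx=2.8,fy=2.8,interpolation=cv2.INTER_CUBIC))
    m=np.zeros(f.shape[:2],bool);m[y0:y1,x0:x1]=1
    for k,(a,b,s) in dict(red=(173,5,190),green=(55,90,120),blue=(105,125,150)).items():
        print(n,k,[(q.tolist(),s_) for q,s_ in blobs(hue(f,a,b,s)&m)])
    h=cv2.cvtColor(f,cv2.COLOR_BGR2HSV)
E
```

```text
scene red [([240.1, 218.2], [231, 212, 19, 15, 186]), ([250.3, 244.6], [244, 242, 13, 6, 28])]
scene green [([216.5, 228.2], [207, 221, 20, 16, 261]), ([226.4, 255.4], [220, 253, 13, 6, 30])]
scene blue [([189.3, 239.2], [178, 230, 24, 19, 356]), ([199.6, 268.0], [193, 264, 15, 11, 49]), ([207.7, 271.1], [204, 268, 8, 7, 16])]
side red [([248.4, 218.3], [243, 214, 12, 10, 71])]
side green [([253.7, 181.5], [245, 177, 18, 10, 127]), ([237.6, 206.4], [232, 202, 12, 10, 67])]
side blue [([243.1, 172.4], [234, 167, 19, 12, 192]), ([227.7, 195.4], [223, 192, 12, 9, 60])]
```

View pics/scene_crop.png

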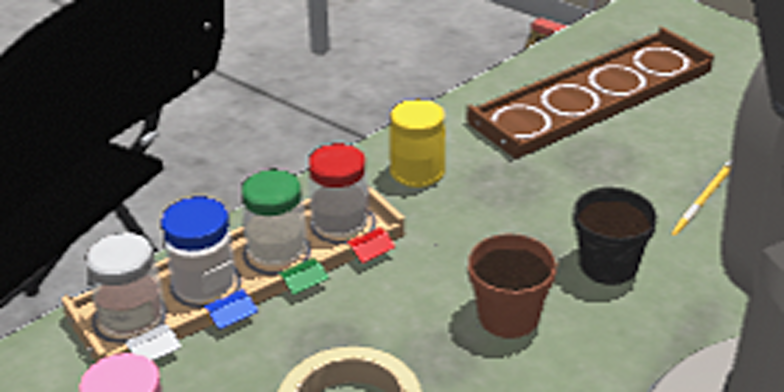

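View pics/side_crop.png

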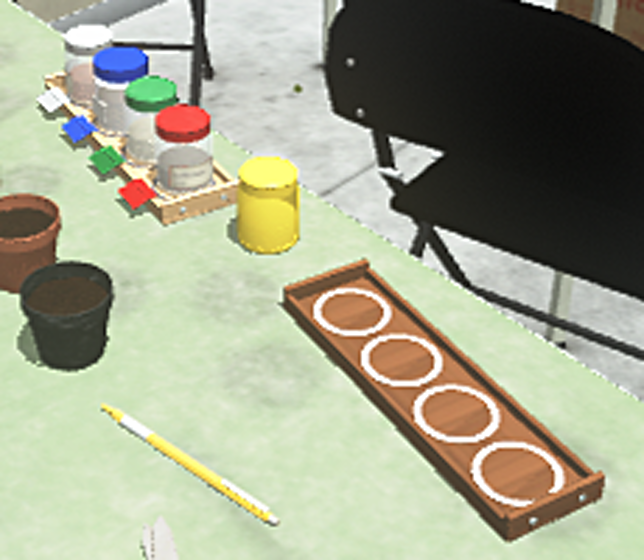

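Both crops give a clear view of all four rings and all four lids. The order from the robot's left (+y) is grey, blue, green, red. Next I'll compute the ring and lid positions.

Run:
```python
from h import *
C={n:dict(np.load(n+"0.npz")) for n in("scene","side")}
# rings
for n,(x0,y0,x1,y1) in dict(scene=(285,168,378,216),side=(298,240,420,342)).items():
    c=C[n];f=c["frame"].astype(int)
    m=np.zeros(f.shape[:2],bool);m[y0:y1,x0:x1]=1
    w=(f.min(2)>150)&m
    # holes inside the rings -> brown; use contours of dilated white
    cs,h=cv2.findContours(w.astype(np.uint8),cv2.RETR_EXTERNAL,cv2.CHAIN_APPROX_NONE)
    for k in cs:
        if len(k)>25:
            e=cv2.fitEllipse(cv2.convexHull(k)) if len(cv2.convexHull(k))>5 else None
            print(n,np.array(e[0]),np.array(e[1]),onz(c,e[0],0.008)[:2])
lid=dict(grey=((85,28),0),)
def lids(n,roi,k):
    c=C[n];f=c["frame"];m=np.zeros(f.shape[:2],bool);x0,y0,x1,y1=roi;m[y0:y1,x0:x1]=1
    if k=='grey':
        hs=cv2.cvtColor(f,cv2.COLOR_BGR2HSV);mm=(hs[...,1]<25)&(hs[...,2]>170)
    else: mm=hue(f,*dict(red=(172,6),green=(55,90),blue=(105,125))[k],100,40)
    b=max(blobs(mm&m),key=lambda q:q[1][4]);s=b[1]
    return (s[0]+(s[2]-1)/2,s[1]+(s[3]-1)/2),s
S=dict(red=((225,205,255,229),(255,186,278,204)),green=((203,218,232,237),(243,174,265,190)),blue=((175,228,205,250),(230,164,256,181)),grey=((147,240,178,262),(220,157,244,170)))
for k,(a,b) in S.items():
    p,s1=lids("scene",a,k);q,s2=lids("side",b,k)
    t=tri([ray(C["scene"],p),ray(C["side"],q)])
    print(k,s1,s2,t,onz(C["scene"],p,t[2])[:2],onz(C["side"],q,t[2])[:2])
for k,(p,q) in dict(red=((250.3,245),(248.4,218.3)),green=((226.9,256),(237.6,206.4)),blue=((201.6,268.8),(227.7,195.4))).items():
    print('clip',k,tri([ray(C["scene"],p),ray(C["side"],q)]))
```

```text
Traceback (most recent call last):
TypeError: 'NoneType' object is not subscriptable
```

```bash
cat > m.py <<'E'
from h import *
C={n:dict(np.load(n+"0.npz")) for n in("scene","side")}
# rings
for n,(x0,y0,x1,y1) in dict(scene=(285,168,378,216),side=(298,240,420,342)).items():
    c=C[n];f=c["frame"].astype(int)
    g=f[y0:y1,x0:x1].astype(np.uint8);g=cv2.resize(g,None,fx=4,fy=4,interpolation=cv2.INTER_CUBIC)
    hs=cv2.cvtColor(g,cv2.COLOR_BGR2HSV);w=((hs[...,1]<90)&(hs[...,2]>130)&(g[...,1]<=g[...,2].astype(int)+6)).astype(np.uint8)
    cs,h=cv2.findContours(w,cv2.RETR_EXTERNAL,cv2.CHAIN_APPROX_NONE)
    cv2.imwrite(f"pics/{n}_w.png",w*255)
    for k in cs:
        k=cv2.convexHull(k)
        if len(k)>5 and cv2.contourArea(k)>1000:
            e=cv2.fitEllipse(k)
            uv=((e[0][0]+.5)/4-.5+x0,(e[0][1]+.5)/4-.5+y0)
            print(n,np.array(uv),np.array(e[1])/4,onz(c,uv,0.008)[:2])
def lids(n,roi,k):
    c=C[n];f=c["frame"];m=np.zeros(f.shape[:2],bool);x0,y0,x1,y1=roi;m[y0:y1,x0:x1]=1
    if k=='grey':
        hs=cv2.cvtColor(f,cv2.COLOR_BGR2HSV);mm=(hs[...,1]<25)&(hs[...,2]>170)
    else: mm=hue(f,*dict(red=(172,6),green=(55,90),blue=(105,125))[k],100,40)
    b=max(blobs(mm&m),key=lambda q:q[1][4]);s=b[1]
    return (s[0]+(s[2]-1)/2,s[1]+(s[3]-1)/2),s
S=dict(red=((225,205,255,229),(255,186,278,204)),green=((203,218,232,237),(243,174,265,190)),blue=((175,228,205,250),(230,164,256,181)),grey=((147,240,178,262),(220,157,244,170)))
for k,(a,b) in S.items():
    p,s1=lids("scene",a,k);q,s2=lids("side",b,k)
    t=tri([ray(C["scene"],p),ray(C["side"],q)])
    print(k,s1,s2,t,onz(C["scene"],p,.07)[:2],onz(C["side"],q,.07)[:2])
for k,(p,q) in dict(red=((250.3,245),(248.4,218.3)),green=((226.9,256),(237.6,206.4)),blue=((201.6,268.8),(227.7,195.4))).items():
    print('clip',k,tri([ray(C["scene"],p),ray(C["side"],q)]))
E
python3 m.py
```

```text
scene [305.7905 202.8042] [12.4562 21.8062] [ 0.4588 -0.1255]
scene [323.2673 195.307 ] [12.0399 21.5283] [ 0.4562 -0.1909]
scene [339.9379 188.1831] [11.4553 21.0491] [ 0.4535 -0.2567]
scene [355.7094 181.4033] [10.8878 20.6847] [ 0.4509 -0.3228]
scene [289.4887 176.4049] [20.0318 42.8775] [ 0.5978 -0.1838]
side [384.2619 318.7142] [23.0291 33.6721] [ 0.4499 -0.3237]
side [362.5129 297.3578] [21.0303 31.6732] [ 0.4527 -0.2581]
side [342.9466 278.2291] [19.4586 29.6692] [ 0.4554 -0.1923]
side [424.725  283.3514] [11.0817 70.8056] [ 0.5852 -0.2909]
side [388.6584 265.2444] [ 5.69   32.1613] [ 0.5635 -0.2089]
side [325.2206 260.9217] [17.5926 28.1489] [ 0.458  -0.1263]
side [324.7824 331.7658] [158.1548 205.6255] [ 0.3385 -0.2933]
side [399.0337 254.9651] [18.1489 84.3425] [ 0.6071 -0.1934]
side [358.5308 245.7222] [ 9.4349 23.0996] [ 0.5539 -0.1201]
red [230, 211, 20, 16, 258] [255, 187, 20, 14, 221] [0.4402 0.1064 0.0694] [0.4407 0.1065] [0.4387 0.1045]
green [207, 220, 20, 17, 271] [245, 177, 19, 13, 167] [0.4436 0.1679 0.0691] [0.443  0.1684] [0.4424 0.166 ]
blue [178, 230, 24, 20, 364] [233, 166, 20, 14, 216] [0.4453 0.2362 0.069 ] [0.4444 0.2367] [0.4442 0.2342]
grey [151, 243, 23, 15, 266] [221, 157, 23, 10, 145] [0.4454 0.3008 0.0743] [0.4493 0.2993] [0.4499 0.3101]
clip red [0.3955 0.1074 0.0149]
clip green [0.3975 0.1721 0.0151]
clip blue [0.3995 0.2378 0.014 ]
```

Run:
```python
from h import *
from bench import bot
C={n:dict(np.load(n+"0.npz")) for n in("scene","side")}
for k,h,s in (("pink",(160,172),40),("yellow",(22,32),150)):
    r=[]
    for n in C:
        f=C[n]["frame"];b=[q for q in blobs(hue(f,*h,s,100),60) if q[1][4]<2500]
        print(k,n,[(q[0].tolist(),q[1]) for q in b])
print('pink',tri([ray(C['scene'],(164.5,296)),ray(C['side'],(187,169))]),'yellow',tri([ray(C['scene'],(269,202)),ray(C['side'],(295.5,212))]))
print('pots rim',tri([ray(C['scene'],(303,254)),ray(C['side'],(206,229))]),tri([ray(C['scene'],(339.5,236)),ray(C['side'],(224,255))]))
def q(a): return [0,np.cos(a),np.sin(a),0]
for a in (45,135):
  a=np.deg2rad(a)
  for p in ((.44,.106),(.445,.301),(.458,-.126),(.45,-.323)):
    for z in (.027,.16): print(np.rad2deg(a),p,z,bot.solve_ik([*p,z],q(a)))
```

```text
pink scene [([164.6, 307.5], [148, 286, 33, 44, 1091])]
pink side [([389.5, 60.7], [381, 40, 17, 41, 531]), ([412.1, 62.8], [402, 58, 19, 10, 95]), ([187.9, 172.1], [181, 166, 15, 10, 69]), ([187.7, 183.6], [179, 174, 19, 19, 203])]
yellow scene [([268.9, 210.8], [260, 195, 19, 32, 536])]
yellow side [([443.1, 63.9], [435, 58, 16, 13, 123]), ([295.5, 226.7], [285, 207, 22, 34, 517]), ([275.8, 322.0], [253, 306, 43, 30, 91])]
pink [0.3333 0.3508 0.0614] yellow [0.4625 0.0017 0.0625]
pots rim [0.2659 0.0602 0.0532] [ 0.26   -0.0478  0.0529]
45.0 (0.44, 0.106) 0.027 [-0.8052  0.3736  0.5051  2.2612 -0.3308  0.575  -0.0492]
45.0 (0.44, 0.106) 0.16 [-0.9657  0.117   0.6398  2.1626 -0.09    0.887  -0.2723]
45.0 (0.445, 0.301) 0.027 [-1.0624  0.4751  0.4333  2.0756 -0.321   0.6544 -0.4143]
45.0 (0.445, 0.301) 0.16 [-1.1256  0.2699  0.4883  1.9842 -0.1574  0.9238 -0.5571]
45.0 (0.458, -0.126) 0.027 [-0.6118  0.5606  0.9478  2.2284 -0.7319  0.7025  0.8564]
45.0 (0.458, -0.126) 0.16 [-0.727   0.2251  0.9937  2.1291 -0.2406  0.9025  0.4058]
45.0 (0.45, -0.323) 0.027 [-0.1173  0.6185  0.8242  2.0529 -0.668   0.7574  1.1252]
45.0 (0.45, -0.323) 0.16 [-0.285   0.443   1.0272  1.9661 -0.4558  0.9854  0.9608]
135.0 (0.44, 0.106) 0.027 [ 0.4782  0.5348 -1.0263  2.1919  0.6737  0.7736  2.1434]
135.0 (0.44, 0.106) 0.16 [ 0.5479  0.2399 -1.0244  2.0878  0.2536  0.9429  2.527 ]
135.0 (0.445, 0.301) 0.027 [-0.5874  0.443  -0.1551  2.0472  0.1084  0.6589  2.3281]
135.0 (0.445, 0.301) 0.16 [-0.654   0.2539 -0.0708  1.9575  0.0221  0.9309  2.4058]
135.0 (0.458, -0.126) 0.027 [-0.7494  0.7631  1.2056  2.2332 -0.9962  0.8775 -2.0279]
135.0 (0.458, -0.126) 0.16 [-0.89    0.3407  1.2465  2.1334 -0.4042  0.9363 -2.555 ]
135.0 (0.45, -0.323) 0.027 [-0.2298  0.727   1.0128  2.0578 -0.8497  0.8491 -1.852 ]
135.0 (0.45, -0.323) 0.16 [-0.3823  0.5634  1.2205  1.9695 -0.6164  1.0505 -2.0223]
```

Run:
```python
from h import *
from bench import bot
a=np.deg2rad(44.1)
bot.move_ptp([.446,.24,.2],[0,np.cos(a),np.sin(a),0])
c=bot.capture("wrist");cv2.imwrite("pics/w1.png",c["frame"]);np.savez("w1.npz",**c)
s=bot.read_state();print(s["clock"],s["position"],s["joints"])
```

```text
1.9333 [0.4458 0.2412 0.1999] [-1.1124  0.1647  0.5511  2.0083 -0.1024  0.995  -0.5403]
```

View pics/w1.png

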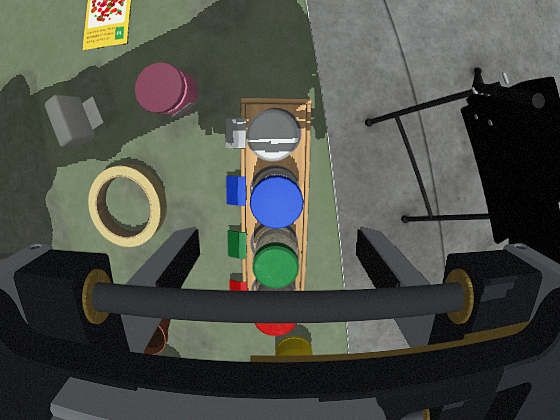

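The wrist view shows the lids grey (273,134), blue (276,202), green (275,265) and red (275,325, partly hidden). I'll measure the lid tops at z = 77 mm.

Run:
```python
from h import *
c=dict(np.load("w1.npz"));f=c["frame"]
M=dict(blue=hue(f,105,125,120),green=hue(f,55,90,120))
h=cv2.cvtColor(f,cv2.COLOR_BGR2HSV)
g=(h[...,1]<22)&(h[...,2]>110);r=np.zeros_like(g);r[104:164,245:304]=1;M["grey"]=g&r
for k,m in M.items():
    m=m.copy();m[:,:246]=0;m[:,305:]=0
    cs,_=cv2.findContours(m.astype(np.uint8),0,cv2.CHAIN_APPROX_NONE);k2=cv2.convexHull(max(cs,key=cv2.contourArea))
    (u,v),rad=cv2.minEnclosingCircle(k2);e=cv2.fitEllipse(k2)
    print(k,u,v,rad,e,onz(c,(u,v),.077,True)[:2],onz(c,e[0],.077,True)[:2])
for k,uv in dict(grey=(235,133),blue=(235.5,190),green=(237,244)).items(): print('clip',k,onz(c,uv,.016,True))
```

```text
blue 276.1818542480469 201.59182739257812 26.86464500427246 ((276.22406005859375, 201.6278533935547), (52.76456069946289, 53.3629035949707), 3.4081623554229736) [0.4444 0.2367] [0.4444 0.2367]
green 275.5684509277344 266.3692932128906 23.034496307373047 ((275.3796081542969, 266.35302734375), (42.53709030151367, 45.819740295410156), 87.32623291015625) [0.4417 0.1692] [0.4415 0.1692]
grey 272.4586181640625 137.472412109375 25.583885192871094 ((272.3442077636719, 136.70704650878906), (47.97676467895508, 49.84468460083008), 92.99981689453125) [0.4427 0.2977] [0.4426 0.2984]
clip grey [0.4001 0.3025 0.016 ]
clip blue [0.3976 0.2375 0.016 ]
clip green [0.3953 0.1718 0.016 ]
```

```bash
cat > go.py <<'E'
from h import *
from bench import bot
P=dict(grey=(.4452,.3013),blue=(.4445,.2367),green=(.442,.1695),red=(.440,.1055))
D=dict(grey=(.4504,-.3233),blue=(.4531,-.2574),green=(.4558,-.1916),red=(.4584,-.1259))
def q(d): a=np.deg2rad(d);return [0,np.cos(a),np.sin(a),0]
qo,qn=q(44.14),q(43.84)
ZG=.027;ZU=.15
def st(t):
    s=bot.read_state();print(t,round(s["clock"],2),s["position"],round(s["gripper_width"],3),s["contact_force"])
def pick(k):
    p=P[k]
    bot.move_ptp([*p,.12],qo);bot.move_linear([*p,ZG],speed=.12,threshold=12);st('down')
    bot.clamp();st('clamp')
def carry(k):
    bot.move_linear([*P[k],ZU],speed=.15);st('up')
    d=D[k];bot.move_ptp([*d,ZU],qn);st('over')
def place(k):
    d=D[k]
    print(bot.move_linear([*d,ZG+.001],speed=.12,threshold=15));st('placed')
    bot.open();st('open');bot.move_linear([*d,.14],speed=.2)
E
python3 - <<'E'
from go import *
pick('grey')
c=bot.capture("side");cv2.imwrite("pics/s1.png",c["frame"])
c=bot.capture("wrist");cv2.imwrite("pics/w2.png",c["frame"])
E
```

```text
down 3.34 [0.4457 0.3015 0.0277] 1.0 [0.4493 0.3377 0.2536]
clamp 4.08 [0.445  0.3013 0.027 ] 0.543 [-2.7026  0.658   4.5259]
```

View pics/w2.png

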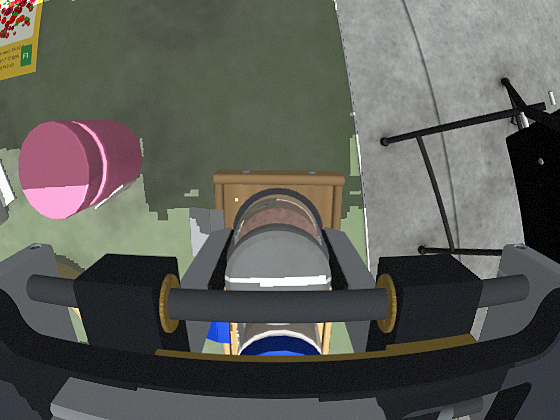

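The wrist view shows the grey jar (278,255) between the pads. The width is 0.543 of 94 mm, or 51 mm, so the grip is good. Next I'll carry it and place it.

Run:
```python
from go import *
carry('grey')
c=bot.capture("side");cv2.imwrite("pics/s2.png",c["frame"])
place('grey');st('end')
c=bot.capture("wrist");cv2.imwrite("pics/w3.png",c["frame"]);np.savez("w3.npz",**c)
```

```text
up 5.15 [0.4448 0.301  0.1493] 0.544 [-0.1826 -0.1741 -2.2411]
over 7.38 [ 0.451  -0.3225  0.1499] 0.543 [ 0.5619  0.1945 -1.0411]
True
placed 8.48 [ 0.4496 -0.323   0.027 ] 0.543 [-2.173   0.6643  8.6485]
open 9.3 [ 0.4489 -0.3226  0.026 ] 1.002 [ 0.2315 -0.3544 -0.3513]
end 10.02 [ 0.4502 -0.3227  0.1392] 1.002 [-0.4743  0.3182  0.1236]
```

View pics/s2.png

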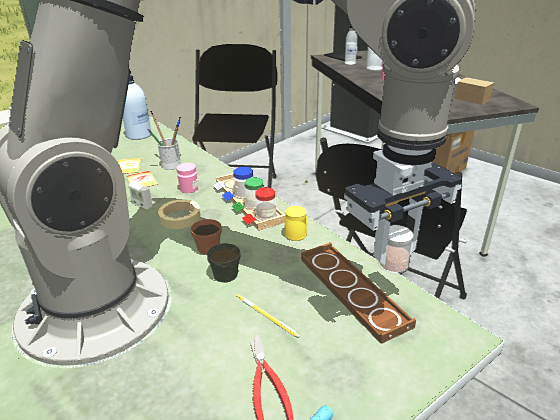

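View pics/w3.png

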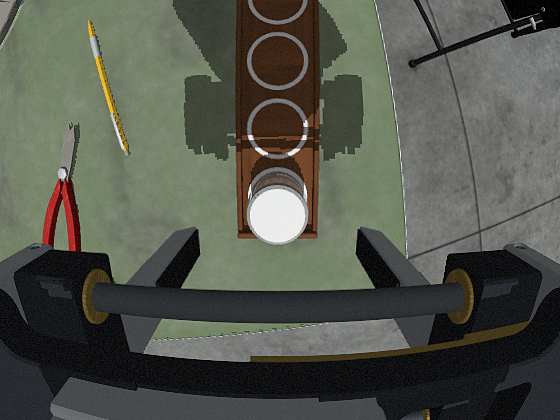

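The grey jar stands upright on the rightmost ring, with its lid at (278,214). I'll check the offset, then do the other three.

Run:
```python
from go import *
c=dict(np.load("w3.npz"))
m=c["frame"].min(2)>235;m[:180]=0
cs,_=cv2.findContours(m.astype(np.uint8),0,cv2.CHAIN_APPROX_NONE);e=cv2.fitEllipse(cv2.convexHull(max(cs,key=cv2.contourArea)))
print(e,onz(c,e[0],.077,True))
pick('blue');carry('blue');place('blue')
c=bot.capture("wrist");cv2.imwrite("pics/w4.png",c["frame"])
```

```text
((279.8024597167969, 229.20777893066406), (23.72803497314453, 38.82691955566406), 81.14082336425781) [ 0.4512 -0.3352  0.077 ]
down 13.01 [0.4449 0.2367 0.0275] 0.998 [ 0.6487 -0.4516 -0.626 ]
clamp 13.73 [0.4445 0.2367 0.027 ] 0.548 [-1.0855  0.078   2.4487]
up 14.7 [0.444  0.2366 0.1493] 0.546 [ 0.7184 -0.7185 -0.5444]
over 16.5 [ 0.4535 -0.2566  0.1498] 0.551 [-0.3005  0.8482 -0.9002]
False
placed 17.67 [ 0.4533 -0.2576  0.0283] 0.549 [ 0.788   0.1844 -0.6753]
open 18.48 [ 0.4531 -0.2574  0.028 ] 1.002 [-0.3069 -0.0406 -0.5545]
```

View pics/w4.png

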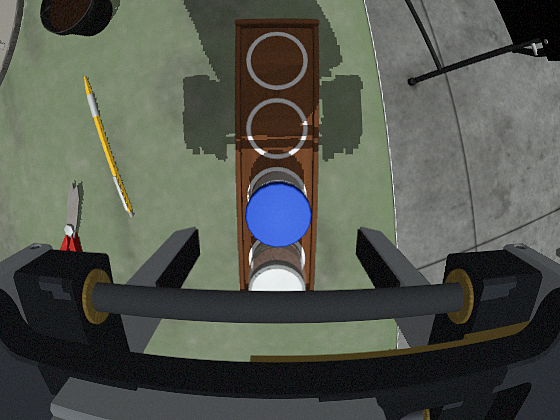

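The blue jar is on the second ring, with its lid at (278,215), and the grey jar is still standing. The grey mask fit was wrong because it caught only the overexposed part of the lid, so I'll recheck grey at the end. Green and red are next.

Run:
```python
from go import *
for k in('green','red'):
    pick(k);carry(k);place(k)
    c=bot.capture("wrist");cv2.imwrite(f"pics/w_{k}.png",c["frame"]);np.savez(f"w_{k}.npz",**c)
```

```text
down 21.73 [0.4424 0.1693 0.0274] 0.997 [-0.3496 -0.0321 -0.2386]
clamp 22.48 [0.442  0.1695 0.027 ] 0.536 [-1.2133  0.4149  2.3005]
up 23.44 [0.4416 0.1696 0.1496] 0.543 [ 0.222  -0.1316 -1.3128]
over 24.8 [ 0.4561 -0.1906  0.1497] 0.539 [ 0.3749  0.8766 -0.6762]
False
placed 25.97 [ 0.4561 -0.1917  0.0283] 0.543 [ 0.516   0.4835 -1.4269]
open 26.78 [ 0.4558 -0.1916  0.028 ] 1.003 [ 0.024   0.3083 -0.3059]
down 29.61 [0.4404 0.1052 0.0274] 1.003 [-0.4105 -0.4454 -0.032 ]
clamp 30.35 [0.44   0.1056 0.027 ] 0.545 [-0.7664  1.2556  2.7526]
up 31.32 [0.4396 0.1056 0.1495] 0.54 [ 0.761   0.1499 -1.0647]
over 32.34 [ 0.4584 -0.1251  0.1496] 0.544 [-0.3845  0.5331 -1.0083]
True
placed 33.39 [ 0.4576 -0.1256  0.027 ] 0.543 [-1.9397  1.0811  9.7393]
open 34.21 [ 0.4569 -0.1258  0.0264] 0.999 [0.4969 0.6614 0.0712]
```

View pics/w_red.png

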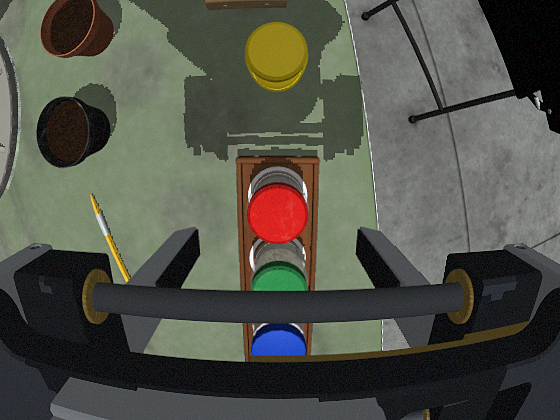

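Red (278,213), green and blue now stand in the rack, in that order. I'll back off over the middle and up for a final look at all four.

Run:
```python
from go import *
bot.move_linear([.46,-.16,.24],speed=.2)
bot.move_ptp([.40,-.40,.33],qn)
for n in("wrist","side","scene"):
    c=bot.capture(n);cv2.imwrite(f"pics/f_{n}.png",c["frame"]);np.savez(f"f_{n}.npz",**c)
st('x')
```

```text
x 36.83 [ 0.4009 -0.3986  0.3294] 0.999 [-0.3407 -1.0092  0.4335]
```

View pics/f_wrist.png

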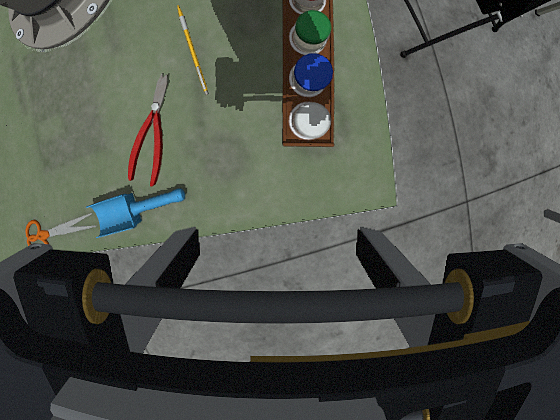

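View pics/f_side.png

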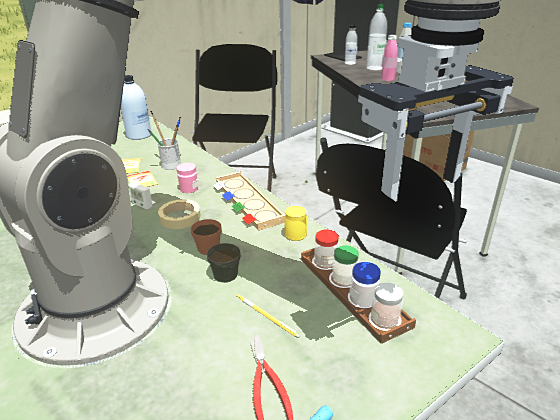

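The side view shows all four upright in the dark rack: red (326,243), green (345,258), blue (366,278), grey (387,300). The old rack is empty and both decoys are untouched. I'll finish with a numeric check of the offsets from the rings.

Run:
```python
from go import *
def lid(fn,k,roi,fish):
    c=dict(np.load(fn));f=c["frame"];x0,y0,x1,y1=roi;r=np.zeros(f.shape[:2],bool);r[y0:y1,x0:x1]=1
    h=cv2.cvtColor(f,cv2.COLOR_BGR2HSV)
    m=((h[...,1]<40)&(h[...,2]>150)) if k=='grey' else hue(f,*dict(red=(172,6),green=(55,90),blue=(105,125))[k],90,40)
    cs,_=cv2.findContours((m&r).astype(np.uint8),0,cv2.CHAIN_APPROX_NONE);e=cv2.fitEllipse(cv2.convexHull(max(cs,key=cv2.contourArea)))
    x,y,w,hh=cv2.boundingRect(max(cs,key=cv2.contourArea))
    p=onz(c,e[0],.077 if fish else .07,fish)
    print(fn,k,np.array(e[0]),np.array(e[1]),p[:2],'offset mm',(p[:2]-D[k])*1000)
lid("w3.npz",'grey',(245,184,312,246),True)
lid("w_green.npz",'green',(240,170,315,250),True)
lid("w_red.npz",'red',(240,170,315,250),True)
lid("f_wrist.npz",'blue',(285,45,340,95),True)
for k,r in dict(red=(310,225,342,252),green=(332,240,362,268),blue=(350,258,384,290),grey=(372,282,405,300)).items(): lid("f_side.npz",k,r,False)
```

```text
w3.npz grey [279.1636 211.7955] [59.1305 68.6382] [ 0.4512 -0.3212] offset mm [0.8107 2.1365]
w_green.npz green [278.2821 214.9229] [60.8653 61.0633] [ 0.4561 -0.1921] offset mm [ 0.2616 -0.4659]
w_red.npz red [277.1707 212.9418] [61.4422 62.0255] [ 0.4576 -0.1248] offset mm [-0.8411  1.1158]
f_wrist.npz blue [312.9714  71.7844] [37.8448 38.4442] [ 0.4526 -0.2597] offset mm [-0.4528 -2.2997]
f_side.npz red [326.685  237.7534] [17.4965 23.5787] [ 0.4575 -0.1282] offset mm [-0.9433 -2.3367]
f_side.npz green [346.1806 254.3251] [18.2634 24.6847] [ 0.4568 -0.195 ] offset mm [ 1.0165 -3.4189]
f_side.npz blue [366.1741 272.7007] [22.3044 28.7017] [ 0.4536 -0.2599] offset mm [ 0.5086 -2.5165]
f_side.npz grey [389.1819 290.9631] [21.776  47.4063] [ 0.4555 -0.3208] offset mm [5.0583 2.5458]
```

```bash
python3 -c "
from bench import bot
print(bot.read_state()['clock']);print(bot.close_job())"
```

```text
36.825
the job is handed in; nothing more can be done
None
```

All four jars now stand upright in the dark-wood rack in reverse order: from the robot's left, red, green, blue, grey. I handed the job in at 36.8 s of the 83 s allowed. The gripper was open and well clear of everything.

**Last checks:**
- **Pictures:** The final side picture shows the old rack empty apart from its clips. The yellow and pink jars are untouched.
- **Position on the rings:** Measured lid positions were within about 3.5 mm of the ring centres.
- **Force:** Two placements, grey and red, stopped on the 15 N contact limit about 1 mm before the target height. The readings just after were 9–10 N.

**Checks that disagreed:**
- **Grey lid:** It is overexposed, so its colour masks were unreliable. The first fit gave a 12 mm offset. The last side-view fit gave 5 mm in x and used a mask that was probably contaminated. The wider wrist-view mask gave 2 mm, and the pictures show the jar standing on its ring.
- **Green and red lids:** The side-view and wrist-view y positions differ by about 3 mm, which is roughly the calibration error plus the bias of the lid fits.

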